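# Slide the touchstone under the microscope's spring clip

## Robot

A 6-joint arm with a two-finger parallel gripper is mounted at the origin on the work surface. World frame = base frame: x ahead of the robot, y to its left, z up, the work surface at z = 0. Lengths are in m, angles in rad, forces in N, time in s.
With the tool pointing down it reaches from about 0.325 to 0.775 m from the base axis. Payload 5.5 kg.
Tool frame: the origin (TCP) lies at the centre of the arm's flange, where the gripper is bolted on; the fingertips stand 173 mm ahead of it and the grasp point (between the pads) lies 155 mm ahead of it (manip.tip_extent is the distance from the TCP to the fingertips, in m); z points along the fingers, y is the direction in which the jaws open and shut (so a half turn about z gives the same grasp; the last joint's range is limited). The gripper opens to 85 mm and grips with 20 to 120 N. Pads are 22 mm wide; open, the fingers measure 114 mm over their backs; the gripper's body (76 mm by 85 mm) begins 54 mm behind the grasp point. The pads swing forward as they close: fully open they stand 13 mm farther back than shut.
Start: joints at [1.254, 0.091, 1.231, -0, 1.82, -0.057], TCP at [0.154, 0.58, 0.405] pointing down, gripper open.
Joint ranges: [-2.87, 2.87], [-0.86, 2.18], [0.17, 2.46], [-1.51, 4.65], [0.06, 2.69], [-2.65, 2.65]. Speed limits (rad/s): [2.57, 2.57, 3.01, 3.14, 3.14, 3.14].

## Interface

Orientations are given as a unit quaternion [x, y, z, w].
In Python, from station import manip gives the robot as it stands.
- The arm moves only by the tool drive_tool, never from a script. Its argument "increments" is a list of rows, each a list of 2 entries, a list of its own where there are three numbers: the shift along the tool's x, y, z in cm, then the turn about the tool's z in rad. In form: [[[x, y, z], turn], ...]. A call has 1 to 10 rows; each row shifts and turns the commanded pose from where the row before left it, along the tool's axes as they then stand; what a row does not reach is not made up. A row lasts 1/10 s, in which the tool goes at most 50 mm and 8.59 degrees, less where a joint would pass 70% of its speed; a pose out of reach is approached as far as the arm can. A call is refused whole if a number of a shift passes 5 or a number of a turn 0.15, either way. A call with a gripper value outside its range is refused whole. "fingers" is the finger opening in cm, from 0 to 8.54, set as the call begins (left out, the last holds). The fingers move at their own pace and stop on an object; "newtons" is the grip in N (left out, the last holds). Time passes only in rows, so rows that do not move let the fingers close. It gives the time, the measured TCP pose, the force and the opening at its end, in the units of the state.
- manip.get_obs(): the state, without advancing time (a new reading comes with each control period).
- manip.capture(name): name is "side" or "top" or "wrist"; returns a dict with "image" (420x560x3 uint8, red, green, blue), "range_z" (420x560 float32, m along the optical axis (not along the pixel's ray), 0 where there is no reading), "fx", "fy", "cx", "cy" (pixels), "extrinsics" (4x4, takes a point from world to camera coordinates). Camera axes: x right, y down, z forward; pixel columns grow to the right and rows downward; lengths in m; the calibration is good to about 2 mm. The wrist camera is an equidistant fisheye: a pixel r from the principal point sees the ray r / f radians off the axis. A picture is of the moment at which its call begins.
- manip.job_done(): hands the job in, once; it reports no verdict.
The state is a dict: "clock": time; "joint_pos": joint angles; "joint_velocities": joint speeds; "effort": joint torques, N m; "tcp_pos": TCP position; "tool_rot": TCP orientation; "force": force on the tool from outside, world axes, zero at the start; "moment": the same for the moment, N m; "gripper_width": finger opening in m.
Only numpy, scipy, OpenCV 4.12 (cv2) and the standard library are available. Lean on these libraries where they do the work, as an engineer would, in place of code of your own. Each camera call takes 0.05 s, during which the arm holds its last target. There are 200 camera calls.

## Task

Load the touchstone on the inspection microscope's stage: with one fingertip press down and hold the thumb plate of the spring clip so that its nose lifts, and with the other finger push the stone along between its guides, beneath the lifted nose, until it meets the end stop. Then let the clip down on the stone and take the hand clear. The stone is only pushed, never picked up or tipped, and the other things on the bench are left where they are.

Things in the scene. Friction and masses are not known exactly. Their poses are not given: they have to be found in the camera images.
- stage: Fixed grey base of a digital microscope, 220 mm (its x, front to back) by 200 mm (its y, to the left), 16 mm thick; origin at the centre of its underside, on the bench. On it lies a white stage plate, top 22 mm above the bench, x -100 to 60, y -45 to 30 mm. A column 18 mm thick, 250 mm tall stands at x 94, y 45; the camera head is swung away past the back left corner (x 137, y 128).
- touchstone: Loose black slab, 40 mm (its x) by 50 mm (its y) by 10 mm thick, about 55 g, three gold rubbings on top; origin at the centre of its underside. It starts flat on the white plate between the two guides, short of the clip's nose, its x along the stage's x. Home, its leading edge meets the end stop: origin at stage x 20, y about -8 mm.
- clip (a joint): Angle (rad) of the steel spring clip about its hinge pin, which lies along the stage's x at stage y 39 mm, 2 mm above the white plate's top. 0: closed, the nose blocks the stone. Grows as the thumb plate is pressed: 0.25 nose resting on the stone, 0.30 or more lets the stone pass, 0.36 thumb plate level, 0.44 end of travel. A spring shuts it: 3 to 8 N on the thumb plate at 0.36.
- thumb_plate (a point): Top centre of the clip's thumb plate, left of the hinge: flat steel, 42 mm along the stage's x (-54 to -12) by 22 mm (stage y 46 to 66), sloping up outwards by 0.36 rad when closed. Level, its top is 3.3 mm above the white plate, and 2 to 3 mm at the end of travel, so a second tip at that height meets the stone's edge but not the plate. Sliding along stage x does not change the angle.
- nose (a point): Underside of the clip's rubber nose, 1 mm above the white plate when closed; the nose is 9 mm along the stage's x (21.5 to 30.5) and 8 mm thick, at stage y 3 mm, joined to the hinge by a slanting steel leaf 12 mm above the plate.
- stop (a point): Foot of the brass end stop's front face, on the white plate at stage x 40, y -8 mm. From it two brass guides run to the front (stage x -65 to 40), inner faces at y -35 and 19 mm, making a channel 54 mm wide for the stone. Stop and guides are 6 mm wide or more and stand 6 mm above the plate.
- ring: Plain ring, 23 mm across, 6 mm high, lying on the base at the right (stage -y) of the guides. Leave alone.
- loupe: Folded loupe, about 51 by 26 by 18 mm, lying on the base at the right of the guides. Leave alone.
- tweezers: Steel tweezers, 122 mm long, 5 mm high, lying along the left edge of the base (stage y about 86 mm). Leave alone.
- jar: Jar with a black lid, 64 mm across, 75 mm high, at the back. Leave alone.
- bench_block: Steel block, 65 by 65 by 20 mm, on the bench at the left. Leave alone.
- hammer: Small hammer, 220 mm long, 28 mm high, on the bench at the right. Leave alone.
- ring_clamp: Wooden ring clamp, 120 mm long, 20 mm high, on the bench at the left. Leave alone.
There are look-alikes about, which are no part of the job. Of the things like the touchstone, leave any that is brown or orange; of the rest the larger one is meant.

How it is judged:
On the way, in this order (a step that is already met when the one before it is completed fails the run):
1. a fingertip holds the thumb plate down, the nose lifted, with the stone still in front of it (value of joint clip above 0.27 rad and contact force between the fingers and clip above 0.5 N and x of touchstone in the frame of stage below 0.003 m), for 0.1 s.
2. with the thumb plate still held down by a fingertip, the other finger pushes the stone beneath the lifted nose (value of joint clip above 0.27 rad and contact force between the fingers and clip above 0.5 N and contact force between the fingers and touchstone above 0.03 N and x of touchstone in the frame of stage above 0.006 m), for 0.05 s.
At the end, for the whole second after the job is handed in: The stone lies flat on the white plate, within 3.5 mm of the end stop and square to it within 0.12 rad, beneath the clip, whose nose rests on it; everything is still and the hand is clear (x of touchstone in the frame of stage between 0.0165 and 0.0215 m and y of touchstone in the frame of stage between -0.013 and 0.003 m and z of touchstone in the frame of stage below 0.024 m and angle between the x axis of touchstone and the x axis of stage, either way round below 0.12 rad and value of joint clip between 0.2 and 0.29 rad and linear speed of touchstone below 0.01 m/s); the robot touches nothing.
It fails at once if the stone is lifted or tipped (z of touchstone in the frame of stage above 0.028 m or angle between touchstone's own z axis and vertical above 0.15 rad).
It fails at once if another thing on the bench is disturbed (distance of any of ring, loupe, tweezers, jar, bench_block, hammer, ring_clamp from where it was at the start of the episode above 0.015 m).
It also fails if it takes over 35 s, if anything falls off the work surface, if the arm or the gripper's body presses on something with over 40 N, if the wrist force passes 120 N, or if a joint passes its speed limit or range.

## Working session

There is one attempt and no reset: what is moved stays moved. The work goes in short steps, Python scripts to look and compute and a tool call to move; the robot and the scene stay as the last step left them, time stands still between calls to the robot, and variables do not carry over. Pictures are saved under pics/ and viewed, about 8 in all and at most 12, crops included, and the job is handed in when it is done.

Besides the shell and the picture viewer there is one more tool, called after "Request:" by a JSON object that holds its "api" and its "payload". drive_tool: Moves the arm, as the interface text tells. Its arguments: {"type":"object","properties":{"increments":{"type":"array"},"fingers":{"type":"number"},"newtons":{"type":"number"}},"required":["increments"]}

```bash
mkdir -p pics; cat > h.py <<'E'
import numpy as np, cv2, pickle
from station import manip
def cap(n,f):
    c=manip.capture(n); cv2.imwrite(f'pics/{f}.png',c['image'][:,:,::-1]); pickle.dump(c,open(f'pics/{f}.pkl','wb')); return c
def load(f): return pickle.load(open(f'pics/{f}.pkl','rb'))
def ray(c,u,v):
    E=c['extrinsics'];R=E[:3,:3];o=-R.T@E[:3,3]
    return o,R.T@np.array([(u-c['cx'])/c['fx'],(v-c['cy'])/c['fy'],1])
def onz(c,u,v,z):
    o,d=ray(c,u,v); return o+d*(z-o[2])/d[2]
def proj(c,p):
    q=c['extrinsics'][:3,:3]@np.array(p)+c['extrinsics'][:3,3]
    return q[0]/q[2]*c['fx']+c['cx'],q[1]/q[2]*c['fy']+c['cy']
def dpt(c,u,v):
    o,d=ray(c,u,v); return o+d*c['range_z'][int(v),int(u)]
E
python3 - <<'E'
from h import *
print(manip.get_obs())
a=cap('top','t0');b=cap('side','s0')
for c in(a,b): print(c['fx'],c['cx'],c['cy'],c['extrinsics'].round(3))
E
```

```text
{'clock': 0.0, 'joint_pos': array([ 1.25430471e+00,  9.18600061e-02,  1.23190255e+00,  4.87560605e-06,
        1.81981840e+00, -5.67228266e-02]), 'joint_velocities': array([-0.00055372, -0.00115486,  0.00104289,  0.00037023, -0.00068167,
       -0.00058711]), 'effort': array([ 3.66724116e-04, -4.58731377e+01, -4.18030322e+01,  2.64655250e-05,
        1.16466169e-02, -1.66233440e-05]), 'tcp_pos': array([0.15414412, 0.57991371, 0.40354044]), 'tool_rot': array([ 1.29518856e-01,  9.91576461e-01, -9.76454906e-04, -1.86763402e-04]), 'force': array([-0.01824233, -0.18589029,  0.62805122]), 'moment': array([0.00523138, 0.06861867, 0.031013  ]), 'gripper_width': 0.08576927285518392}
482.48229212570163 276.4758377313881 205.03970012373995 [[-1.700e-02 -1.000e+00  5.000e-03 -1.000e-03]
 [-9.880e-01  1.600e-02 -1.550e-01  5.720e-01]
 [ 1.540e-01 -7.000e-03 -9.880e-01  1.278e+00]
 [ 0.000e+00  0.000e+00  0.000e+00  1.000e+00]]
525.9143679735795 274.5374485233801 202.57419280597796 [[ 0.739 -0.673  0.015 -0.442]
 [-0.482 -0.545 -0.686  0.319]
 [ 0.47   0.499 -0.728  1.127]
 [ 0.     0.     0.     1.   ]]
```

View pics/t0.png

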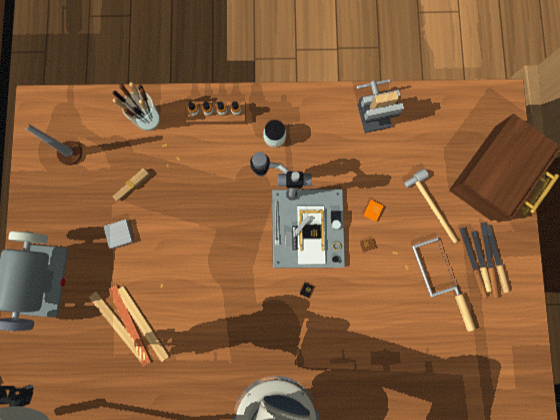

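View pics/s0.png

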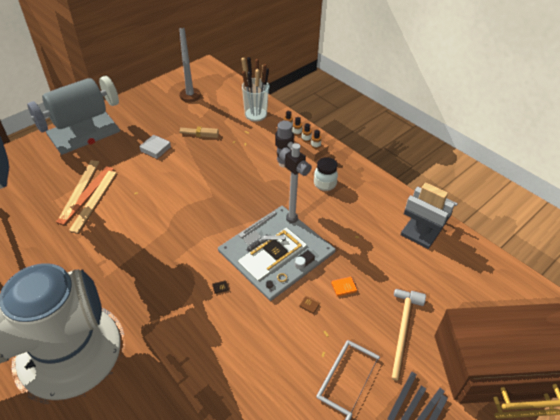

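Both views show the stage, at about (308,228) in the top view and (278,252) in the side view. The stone candidates in the top view are:
- black slab on the white plate (313,231)
- orange slab (373,210)
- brown piece (368,244)
- small black piece (307,289)

The slab on the white plate fits: it is black, it is the larger of the two black ones, and it lies between the guides. I'll confirm it in an enlarged crop.

```bash
python3 - <<'E'
from h import *
a=load('t0');b=load('s0')
A=cv2.resize(a['image'][180:300,260:360,::-1],None,fx=5,fy=5,interpolation=cv2.INTER_CUBIC)
B=cv2.resize(b['image'][200:305,210:345,::-1],None,fx=5,fy=5,interpolation=cv2.INTER_CUBIC)
cv2.imwrite('pics/t0c.png',A);cv2.imwrite('pics/s0c.png',B)
for p in [(274,190),(342,190),(346,265),(274,266)]: print(p,onz(a,*p,.016).round(4))
E
```

```text
(274, 190) [ 0.6194 -0.0047  0.016 ]
(342, 190) [ 0.6163 -0.1962  0.016 ]
(346, 265) [ 0.4064 -0.1992  0.016 ]
(274, 266) [ 0.4071 -0.0012  0.016 ]
```

View pics/t0c.png

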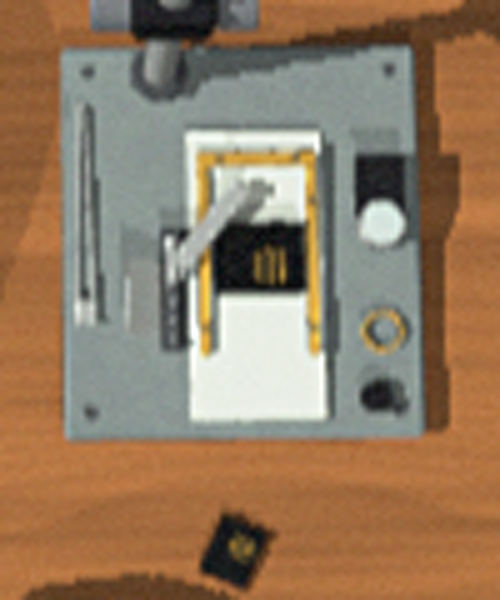

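View pics/s0c.png

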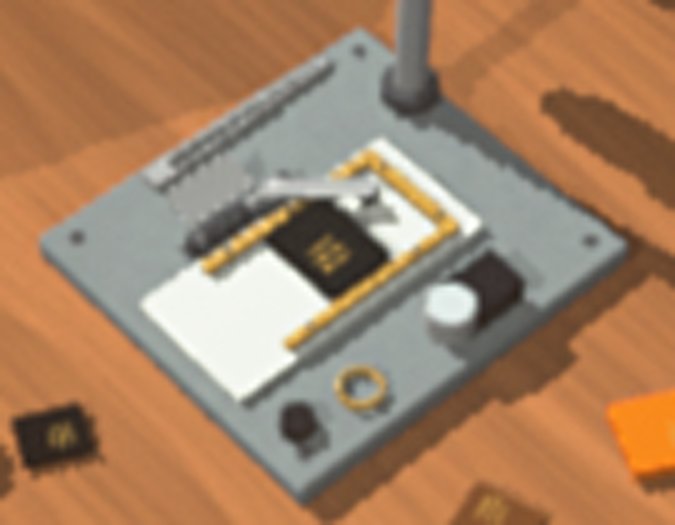

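The crops confirm it: a black slab with three gold streaks at crop (262,258), between the brass guides and short of the nose. The thumb plate is at crop (142,297), left of the hinge, and the column is at the back left. So stage x is roughly world x and stage y roughly world y.

```bash
python3 - <<'E'
from h import *
print([x for x in dir(manip) if x[0]!='_'], manip.tip_extent)
a=load('t0');b=load('s0')
T=lambda x,y:(260+x/5,180+y/5); S=lambda x,y:(210+x/5,200+y/5)
def fit(loc,w):
    loc=np.array(loc,float);w=np.array(w)[:,:2];lm=loc.mean(0);wm=w.mean(0);H=(loc-lm).T@(w-wm)
    th=np.arctan2(H[0,1]-H[1,0],H[0,0]+H[1,1]);R=np.array([[np.cos(th),-np.sin(th)],[np.sin(th),np.cos(th)]])
    o=wm-R@lm;print('origin',o.round(4),'yaw',th.round(4),'res mm',((w-o-loc@R.T)*1e3).round(1).tolist());return o,R
L=[(110,100),(110,-100),(-110,-100),(-110,100)]
ft=fit(L,[onz(a,*T(*p),.016) for p in[(62,48),(410,46),(424,436),(68,438)]])
fs=fit(L,[onz(b,*S(*p),.016) for p in[(362,28),(627,241),(303,488),(40,243)]])
P=[(60,30),(60,-45),(-100,-45),(-100,30)]
fit(P,[onz(a,*T(*p),.022) for p in[(187,130),(322,130),(328,418),(190,420)]])
fit(P,[onz(b,*S(*p),.022) for p in[(383,140),(485,222),(240,395),(140,303)]])
for n,(o,R),c,Q in[('t',ft,a,[T(215,292),T(304,290),T(304,226)]),('s',fs,b,[S(262,232),S(332,297),S(390,250)])]:
  for q in Q: print(n,'stone top corner',(R.T@(onz(c,*q,.032)[:2]-o)*1e3).round(1))
E
```

```text
['Unreachable', 'capture', 'get_obs', 'job_done', 'tip_extent'] 0.1734
origin [ 0.5106 -0.098 ] yaw -0.0061 res mm [[-110498.2, -99229.0], [-109279.7, 100571.2], [110498.1, 99229.2], [109279.8, -100571.4]]
origin [ 0.515  -0.0997] yaw 0.0031 res mm [[-109578.7, -100245.3], [-110202.1, 99559.8], [109579.6, 100245.9], [110201.2, -99560.3]]
origin [20.5825  7.1459] yaw -0.0124 res mm [[-80377.7, -36469.4], [-79449.9, 38449.5], [80378.3, 36469.3], [79449.4, -38449.3]]
origin [20.5774  7.1721] yaw -0.0111 res mm [[-80330.7, -36578.1], [-79500.2, 38344.5], [80330.4, 36578.1], [79500.5, -38344.6]]
t stone top corner [-30.4  16. ]
t stone top corner [-29.9 -32.8]
t stone top corner [  5.4 -33.7]
s stone top corner [-31.4  18.9]
s stone top corner [-32.8 -33.3]
s stone top corner [  7.7 -31.2]
```

Request:
{"api": "drive_tool", "payload": {"increments": [[[0, 0, 0], -0.128], [[0, 0, 0], -0.128], [[-1.9, -4.1, 0.3], 0], [[-1.9, -4.1, 0.3], 0], [[-1.9, -4.1, 0.3], 0], [[-1.9, -4.1, 0.3], 0], [[-1.9, -4.1, 0.3], 0], [[-1.9, -4.1, 0.3], 0], [[-1.9, -4.1, 0.3], 0], [[-1.9, -4.1, 0.3], 0]], "fingers": 4.9}}

```text
clock: 1.1
tcp_pos: [0.3051, 0.2496, 0.3802]
tool_rot: [0.002, 1.0, -0.0, 0.0]
force: [0.7, 1.1, 0.9]
gripper_width: 0.0488
```

Request:
{"api": "drive_tool", "payload": {"increments": [[[-1.9, -4.1, 0.6], 0], [[-1.9, -4.1, 0.6], 0], [[-1.9, -4.1, 0.6], 0], [[-1.9, -4.1, 0.6], 0], [[-1.9, -4.1, 0.6], 0], [[-1.9, -4.1, 0.6], 0], [[-1.9, -4.1, 0.6], 0], [[-1.9, -4.1, 0.6], 0], [[0, 0, 0], 0], [[0, 0, 0], 0]]}}

```text
clock: 2.1
tcp_pos: [0.4557, -0.0781, 0.3317]
tool_rot: [0.003, 1.0, 0.0, -0.001]
force: [0.2, 0.0, -0.0]
gripper_width: 0.0491
```

```bash
python3 - <<'E'
from h import *
c=cap('wrist','w1');print(c['fx'],c['cx'],c['cy'],c['extrinsics'].round(4))
cv2.imwrite('pics/w1b.png',cv2.resize(c['image'][:,:,::-1],(800,600),interpolation=cv2.INTER_CUBIC))
E
```

```text
325.19226210127806 276.79359933637335 217.41839498388256 [[ 6.200e-03  1.000e+00  1.300e-03  7.450e-02]
 [ 9.613e-01 -6.300e-03  2.756e-01 -4.533e-01]
 [ 2.756e-01 -4.000e-04 -9.613e-01  1.827e-01]
 [ 0.000e+00  0.000e+00  0.000e+00  1.000e+00]]
```

View pics/w1b.png

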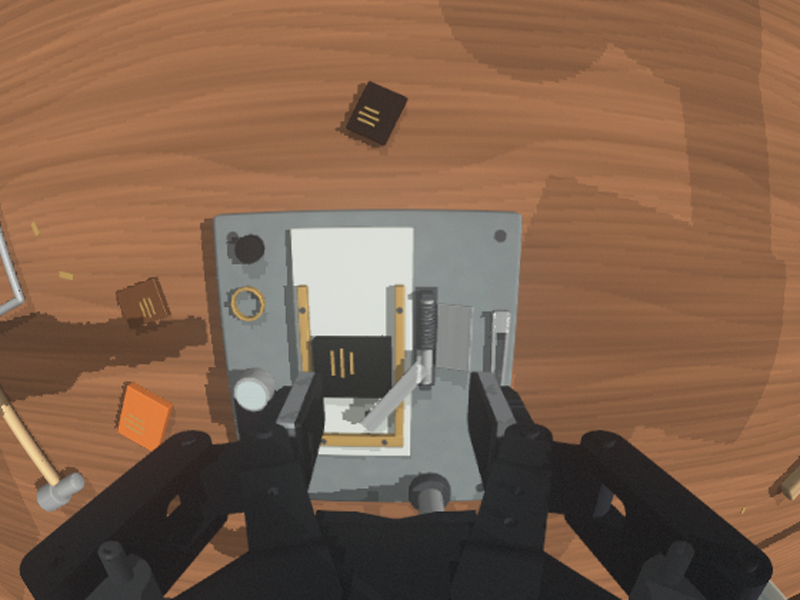

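```bash
cat >> h.py <<'E'
def fish(c,u,v,z):
    x,y=u-c['cx'],v-c['cy'];r=np.hypot(x,y);t=r/c['fx'];E=c['extrinsics'];R=E[:3,:3];o=-R.T@E[:3,3]
    d=R.T@np.array([x/r*np.sin(t),y/r*np.sin(t),np.cos(t)]);return o+d*(z-o[2])/d[2]
E
python3 - <<'E'
from h import *
c=load('w1')
o=np.array([.5125,-.099]);th=-.006;R=np.array([[np.cos(th),-np.sin(th)],[np.sin(th),np.cos(th)]])
for n,u,v,z in [('base fr',215,214,.016),('base fl',521,212,.016),('pl fr',291,229,.022),('pl fl',413,228,.022),('pl bl',410,455,.022),('guide fr L',397,286,.028),('guide R in',309,286,.028),('stone rr',314,338,.032),('stone rl',390,336,.032),('thumb fi',441,304,.026),('thumb fo',471,306,.035),('thumb bo',466,371,.035),('thumb bi',437,368,.026)]:
    p=fish(c,u*.7,v*.7,z);print(n,p[:2].round(4),(R.T@(p[:2]-o)*1e3).round(1))
E
```

```text
base fr [ 0.4014 -0.1925] [-110.6  -94.2]
base fl [0.403  0.0014] [-110.1   99.7]
pl fr [ 0.4126 -0.1407] [-99.6 -42.3]
pl fl [ 0.4133 -0.0665] [-99.4  31.9]
pl bl [ 0.5715 -0.0677] [58.8 31.7]
guide fr L [ 0.4477 -0.0763] [-65.   22.3]
guide R in [ 0.4471 -0.1298] [-65.2 -31.2]
stone rr [ 0.4792 -0.1278] [-33.1 -29. ]
stone rl [ 0.478  -0.0808] [-34.6  18. ]
thumb fi [ 0.4596 -0.0494] [-53.2  49.3]
thumb fo [ 0.4585 -0.0321] [-54.4  66.5]
thumb bo [ 0.5007 -0.0334] [-12.2  65.5]
thumb bi [ 0.5021 -0.0509] [-10.6  48. ]
```

Request:
{"api": "drive_tool", "payload": {"increments": [[[-0.4, 0.2, 0], 0], [[-0.4, 0.2, 1.5], 0], [[0, 0, 3], 0], [[0, 0, 3], 0], [[0, 0, 2.5], 0], [[0, 0, 1.3], 0], [[0, 0, 0], 0], [[0, 0, 0], 0]]}}

```text
clock: 2.95
tcp_pos: [0.4639, -0.0729, 0.2204]
tool_rot: [0.002, 1.0, -0.0, 0.0]
force: [0.4, -0.4, 0.3]
gripper_width: 0.0491
```

```bash
python3 - <<'E'
from h import *
s=manip.get_obs();print(s['tcp_pos'],s['force'],s['moment'],s['gripper_width'])
c=cap('wrist','w2');cap('side','s2')
w=cv2.resize(c['image'][100:420,150:430,::-1],None,fx=1.6,fy=1.6,interpolation=cv2.INTER_CUBIC)
b=cv2.resize(load('s2')['image'][170:298,220:340,::-1],(480,512),interpolation=cv2.INTER_CUBIC)
cv2.imwrite('pics/ws2.png',cv2.resize(np.hstack([w,b])[:, :],(800,444)))
E
```

```text
[ 0.46392238 -0.07291847  0.22041288] [ 0.36265342 -0.42286229  0.34075652] [-0.03128768  0.00876049  0.02031051] 0.0490979042173717
```

View pics/ws2.png

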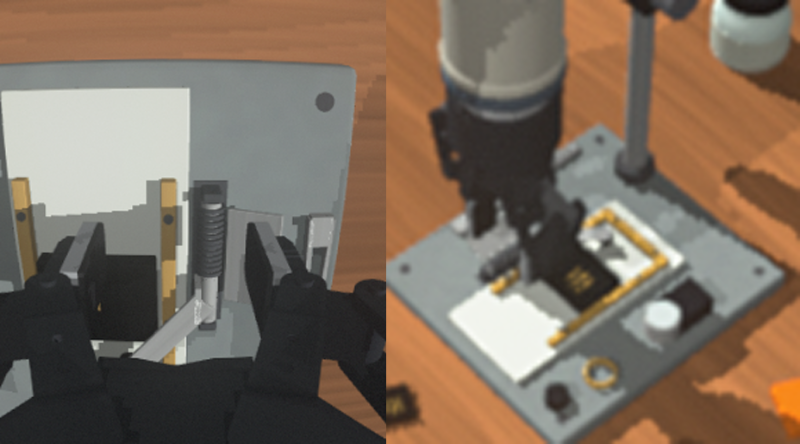

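The wrist crop shows the left finger near (85,240), just short of the stone's rear edge at y 255. The right finger at (265,250) is over the thumb plate (245–280, 205–300). I'll check this by projecting the expected tip corners.

```bash
python3 - <<'E'
from h import *
c=load('w2');E=c['extrinsics'];im=c['image'][:,:,::-1].copy()
big=cv2.resize(im[150:400,150:430],None,fx=2.8,fy=2.4,interpolation=cv2.INTER_CUBIC)
def pf(p):
    q=E[:3,:3]@np.array(p)+E[:3,3];r=np.hypot(q[0],q[1]);t=np.arctan2(r,q[2]);return c['cx']+c['fx']*t*q[0]/r,c['cy']+c['fx']*t*q[1]/r
X,Y,Z=.4639,-.0729,.2204
def dot(p,col):
    u,v=pf(p);cv2.circle(big,(int((u-150)*2.8),int((v-150)*2.4)),3,col,-1)
for s in(-1,1):
  for dx in(-.011,.011):
    dot((X+dx,Y+s*.0245,Z-.1734),(0,0,255));dot((X+dx,Y+s*.0245,Z-.1664),(0,255,0))
for x,y,z in[(-33,17,32),(-33,-33,32),(-54,46,26),(-54,66,34),(-12,66,34)]:
    dot((.5125+x/1e3-.006*-y/1e3,-.0975+y/1e3-.006*x/1e3,z/1e3),(255,0,255))
cv2.imwrite('pics/w2c.png',big)
E
```

```text
(no output)
```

View pics/w2c.png

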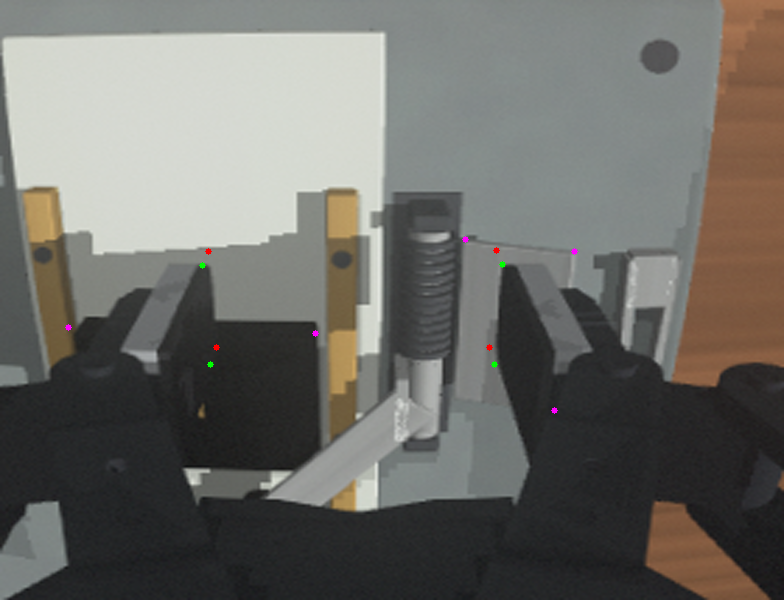

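The 7 mm offset marks (green) match the actual tip corners, so the tips are about 166.4 mm ahead of the TCP at this opening. The finger stands about 5 mm short of the stone, and the other is over the plate. Next: down in small steps, watching the force.

Request:
{"api": "drive_tool", "payload": {"increments": [[[0, 0, 1.0], 0], [[0, 0, 0.8], 0], [[0, 0, 0.2], 0], [[0, 0, 0], 0], [[0, 0, 0], 0]]}}

```text
clock: 3.55
tcp_pos: [0.4637, -0.0733, 0.2]
tool_rot: [0.002, 1.0, -0.0, -0.0]
force: [-1.5, 0.3, 2.3]
gripper_width: 0.0488
```

Request:
{"api": "drive_tool", "payload": {"increments": [[[0, 0, 0.2], 0], [[0, 0, 0.2], 0], [[0, 0, 0], 0], [[0, 0, 0], 0]]}}

```text
clock: 3.95
tcp_pos: [0.4638, -0.073, 0.196]
tool_rot: [0.002, 1.0, 0.0, 0.0]
force: [-0.1, 3.0, 4.8]
gripper_width: 0.049
```

Request:
{"api": "drive_tool", "payload": {"increments": [[[0, 0, 0.15], 0], [[0, 0, 0.1], 0], [[0, 0, 0], 0], [[0, 0, 0], 0]]}}

```text
clock: 4.35
tcp_pos: [0.4638, -0.073, 0.1945]
tool_rot: [0.002, 1.0, 0.0, 0.0]
force: [-2.3, 4.1, 10.5]
gripper_width: 0.0486
```

```bash
python3 - <<'E'
from h import *
for i in range(4):
    s=manip.get_obs();print(s['tcp_pos'].round(4),s['force'].round(2),s['moment'].round(3)); c=manip.capture('side')
c=cap('wrist','w3');cap('side','s3')
w=cv2.resize(c['image'][150:400,150:430,::-1],(560,500),interpolation=cv2.INTER_CUBIC)
b=cv2.resize(load('s3')['image'][210:280,235:325,::-1],None,fx=6,fy=6,interpolation=cv2.INTER_CUBIC)
cv2.imwrite('pics/w3b.png',w)
cv2.imwrite('pics/s3b.png',b)
E
```

```text
[ 0.4638 -0.073   0.1945] [-2.35  4.1  10.51] [0.912 0.605 0.131]
[ 0.4638 -0.073   0.1945] [-3.85  3.92 10.53] [0.894 0.559 0.099]
[ 0.4638 -0.073   0.1945] [-4.14  3.69 11.1 ] [0.937 0.672 0.091]
[ 0.4638 -0.073   0.1945] [-3.09  4.   11.25] [0.9   0.621 0.104]
```

View pics/w3b.png

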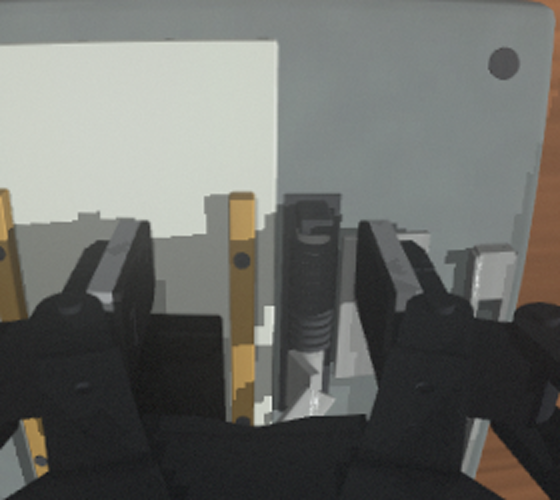

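View pics/s3b.png

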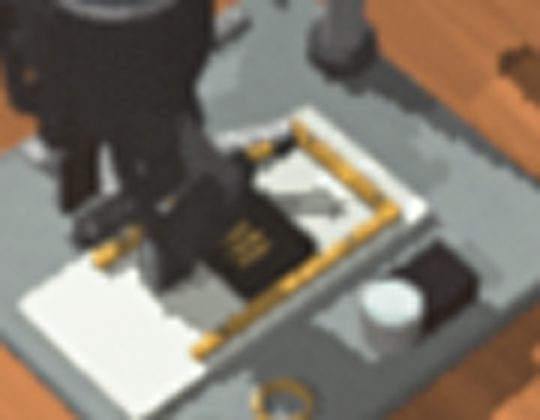

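Nose appears lifted (side crop, dark at (285,145), up about 6 px from where it was). The moment puts the load on the left finger. Now push slowly.

Request:
{"api": "drive_tool", "payload": {"increments": [[[-0.2, 0, 0], 0], [[-0.2, 0, 0], 0], [[-0.2, 0, 0], 0], [[-0.2, 0, 0], 0], [[-0.2, 0, 0], 0], [[-0.2, 0, 0], 0], [[-0.2, 0, 0], 0], [[0, 0, 0], 0]]}}

```text
clock: 5.45
tcp_pos: [0.4773, -0.0734, 0.1946]
tool_rot: [0.002, 1.0, -0.0, -0.001]
force: [-9.4, 2.2, 14.2]
gripper_width: 0.0493
```

```bash
python3 - <<'E'
from h import *
s=manip.get_obs();print(s['tcp_pos'].round(4),s['force'].round(2),s['moment'].round(3))
a=cap('top','t4');b=cap('side','s4')
A=cv2.resize(a['image'][195:260,285:345,::-1],None,fx=6,fy=6,interpolation=cv2.INTER_CUBIC)
B=cv2.resize(b['image'][205:270,245:325,::-1],None,fx=5.5,fy=6,interpolation=cv2.INTER_CUBIC)
cv2.imwrite('pics/x4.png',np.hstack([A,B]))
for th in(0,.3,.36,.44):
    # nose top centre about hinge y39,z24
    r=np.array([-36,7]);c_,s_=np.cos(th),np.sin(th); y=39+r[0]*c_+r[1]*s_; z=24-r[0]*s_+r[1]*c_
    u,v=proj(b,(.5125+.026,-.0975+y/1e3,z/1e3));print(th,((u-245)*5.5+360,(v-205)*6))
E
```

```text
[ 0.4773 -0.0734  0.1946] [-9.41  2.19 14.17] [0.652 1.485 0.225]
0 (np.float64(566.4783487567536), np.float64(200.00706678877555))
0.3 (np.float64(561.5384959632365), np.float64(178.9785953731175))
0.36 (np.float64(559.9910832763262), np.float64(174.4929881223021))
0.44 (np.float64(557.6563981192534), np.float64(168.43065619544728))
```

View pics/x4.png

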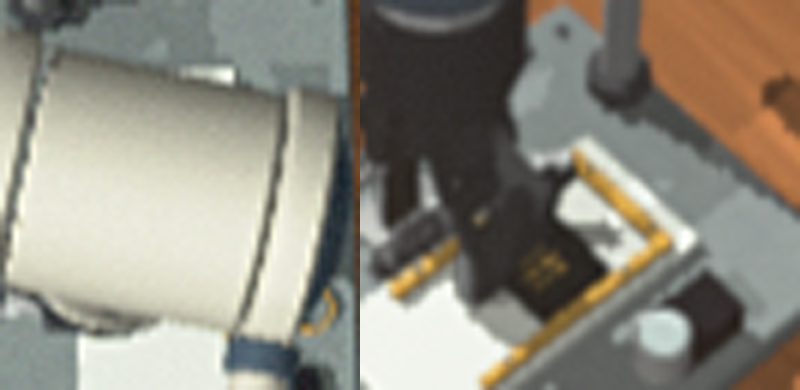

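Side crop: nose lifted at (555,175), which matches about 0.36 rad. The finger is behind the stone (485,270) and the stone is moving. I'll ease the press slightly and continue.

Request:
{"api": "drive_tool", "payload": {"increments": [[[-0.1, 0, -0.05], 0], [[-0.2, 0, 0], 0], [[-0.2, 0, 0], 0], [[-0.2, 0, 0], 0], [[-0.2, 0, 0], 0], [[-0.2, 0, 0], 0], [[0, 0, 0], 0]]}}

```text
clock: 6.25
tcp_pos: [0.4884, -0.0735, 0.1946]
tool_rot: [0.002, 1.0, -0.0, -0.001]
force: [-7.0, 0.9, 10.4]
gripper_width: 0.0492
```

Request:
{"api": "drive_tool", "payload": {"increments": [[[-0.2, 0, 0], 0], [[-0.2, 0, 0], 0], [[-0.2, 0, 0], 0], [[-0.1, 0, 0], 0], [[0, 0, 0], 0]]}}

```text
clock: 6.75
tcp_pos: [0.4953, -0.0735, 0.1946]
tool_rot: [0.002, 1.0, -0.0, -0.001]
force: [-6.0, 0.4, 10.6]
gripper_width: 0.0491
```

```bash
python3 - <<'E'
from h import *
s=manip.get_obs();print(s['tcp_pos'].round(4),s['force'].round(2),s['moment'].round(3))
b=cap('side','s5');cv2.imwrite('pics/x5.png',cv2.resize(b['image'][205:270,245:325,::-1],None,fx=9,fy=9,interpolation=cv2.INTER_CUBIC))
E
```

```text
[ 0.4953 -0.0735  0.1946] [-5.99  0.42 10.56] [0.476 1.284 0.213]
```

View pics/x5.png

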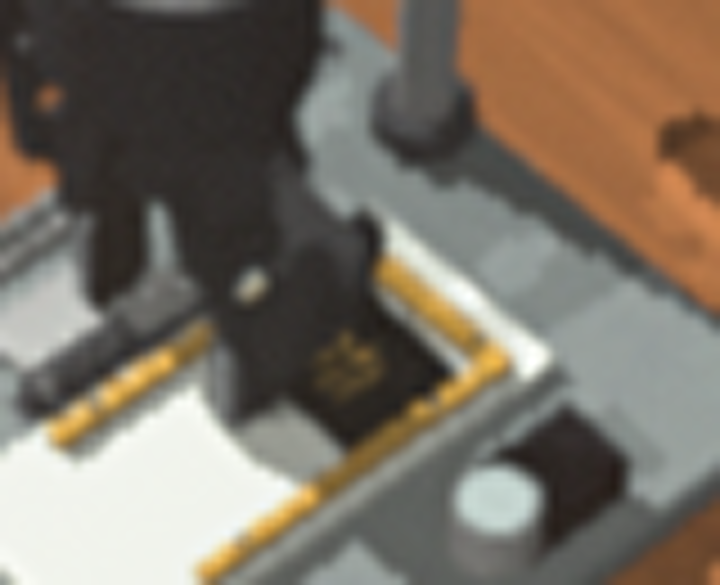

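The stone is beneath the nose, with a white gap of about 6 mm left at the stop (440,330). I'll push on in small steps and watch the force.

Request:
{"api": "drive_tool", "payload": {"increments": [[[-0.1, 0, 0], 0], [[-0.1, 0, 0], 0], [[-0.1, 0, 0], 0], [[-0.1, 0, 0], 0], [[0, 0, 0], 0]]}}

```text
clock: 7.3
tcp_pos: [0.4993, -0.0735, 0.1945]
tool_rot: [0.002, 1.0, -0.0, -0.001]
force: [-6.1, 0.8, 10.2]
gripper_width: 0.0488
```

Request:
{"api": "drive_tool", "payload": {"increments": [[[-0.1, 0, 0], 0], [[0, 0, 0], 0]]}}

```text
clock: 7.5
tcp_pos: [0.5003, -0.0735, 0.1945]
tool_rot: [0.002, 1.0, -0.0, -0.001]
force: [-6.6, 1.4, 11.2]
gripper_width: 0.0492
```

Request:
{"api": "drive_tool", "payload": {"increments": [[[-0.1, 0, 0], 0], [[0, 0, 0], 0]]}}

```text
clock: 7.7
tcp_pos: [0.5013, -0.0735, 0.1945]
tool_rot: [0.002, 1.0, -0.0, -0.001]
force: [-7.5, 0.7, 10.5]
gripper_width: 0.0492
```

Request:
{"api": "drive_tool", "payload": {"increments": [[[-0.1, 0, 0], 0], [[0, 0, 0], 0]]}}

```text
clock: 7.9
tcp_pos: [0.5019, -0.0736, 0.1945]
tool_rot: [0.002, 1.0, -0.0, -0.002]
force: [-9.0, 1.6, 13.3]
gripper_width: 0.0493
```

Request:
{"api": "drive_tool", "payload": {"increments": [[[-0.05, 0, 0], 0], [[0, 0, 0], 0]]}}

```text
clock: 8.1
tcp_pos: [0.5021, -0.0736, 0.1944]
tool_rot: [0.002, 1.0, -0.0, -0.002]
force: [-11.4, 1.0, 14.2]
gripper_width: 0.049
```

```bash
python3 - <<'E'
from h import *
s=manip.get_obs();print(s['tcp_pos'].round(4),s['force'].round(2),s['moment'].round(3))
b=cap('side','s6');im=b['image']
# stop front face top (z .028): along stage y -30..-10; print brightness profile along stage x at z .032/.028
g=cv2.resize(im,None,fx=1,fy=1).astype(int)
for y in(-28,-22,-15):
  print(y,[(x,tuple(g[tuple(np.round(proj(b,(.5125+x/1e3+.006*y/1e3,-.0975+y/1e3-.006*x/1e3,.028))[::-1]).astype(int))].tolist())) for x in range(26,50,2)])
E
```

```text
[ 0.5021 -0.0736  0.1944] [-11.42   1.05  14.19] [0.386 1.928 0.05 ]
-28 [(26, (41, 36, 32)), (28, (41, 37, 34)), (30, (41, 37, 34)), (32, (41, 37, 33)), (34, (41, 37, 33)), (36, (37, 34, 30)), (38, (37, 33, 33)), (40, (37, 33, 33)), (42, (113, 91, 52)), (44, (113, 91, 52)), (46, (155, 127, 73)), (48, (158, 141, 108))]
-22 [(26, (58, 49, 37)), (28, (46, 43, 37)), (30, (43, 38, 35)), (32, (43, 38, 35)), (34, (42, 38, 34)), (36, (42, 38, 34)), (38, (36, 33, 32)), (40, (73, 60, 37)), (42, (73, 60, 37)), (44, (179, 140, 65)), (46, (179, 140, 65)), (48, (192, 162, 109))]
-15 [(26, (91, 75, 46)), (28, (78, 65, 42)), (30, (53, 46, 36)), (32, (50, 44, 35)), (34, (42, 37, 33)), (36, (41, 36, 32)), (38, (39, 35, 32)), (40, (80, 65, 39)), (42, (80, 65, 39)), (44, (137, 109, 55)), (46, (179, 141, 68)), (48, (198, 158, 86))]
```

The profile shows black meeting brass with no white gap, and Fx rises while the arm stalls, so the stone is on the stop. I'll back off a little, then lift.

Request:
{"api": "drive_tool", "payload": {"increments": [[[0.15, 0, 0], 0], [[0.2, 0, 0], 0], [[0.15, 0, 0], 0], [[0, 0, -0.2], 0], [[0, 0, -0.2], 0], [[0, 0, -0.2], 0], [[0, 0, -0.2], 0], [[0, 0, -0.4], 0], [[0, 0, -1], 0], [[0, 0, -2], 0]]}}

```text
clock: 9.15
tcp_pos: [0.4976, -0.0733, 0.2348]
tool_rot: [0.002, 1.0, 0.0, -0.002]
force: [-0.4, 0.1, -0.4]
gripper_width: 0.0493
```

Request:
{"api": "drive_tool", "payload": {"increments": [[[0.5, 0, -3], 0], [[1, 0, -3], 0], [[2, 0, -3], 0], [[3, 0, -2], 0], [[3, 1, 0], 0], [[1, 3, 0], 0], [[0, 4, 0], 0], [[0, 4, 0], 0], [[0, 4, 0], 0], [[0, 4, 0], 0]]}}

```text
clock: 10.15
tcp_pos: [0.3933, 0.1284, 0.3467]
tool_rot: [0.002, 1.0, 0.0, 0.001]
force: [0.9, 0.2, -0.5]
gripper_width: 0.0492
```

Request:
{"api": "drive_tool", "payload": {"increments": [[[0, 4, 0], 0], [[0, 4, 0], 0], [[0, 4, 0], 0], [[0, 4, 0], 0], [[0, 0, 0], 0], [[0, 0, 0], 0], [[0, 0, 0], 0]]}}

```text
clock: 10.85
tcp_pos: [0.3946, 0.2863, 0.3461]
tool_rot: [0.002, 1.0, -0.0, 0.0]
force: [0.3, -0.4, -0.0]
gripper_width: 0.0486
```

```bash
python3 - <<'E'
from h import *
s=manip.get_obs();print(s['clock'],s['tcp_pos'].round(4),s['force'].round(2))
a=cap('top','t7');b=cap('side','s7')
A=cv2.resize(a['image'][185:270,265:350,::-1],None,fx=4.6,fy=6,interpolation=cv2.INTER_CUBIC)
B=cv2.resize(b['image'][200:302,215:345,::-1],None,fx=3,fy=5,interpolation=cv2.INTER_CUBIC)
cv2.imwrite('pics/x7.png',np.hstack([A,B]))
E
```

```text
10.85 [0.3946 0.2863 0.3461] [ 0.27 -0.43 -0.05]
```

View pics/x7.png

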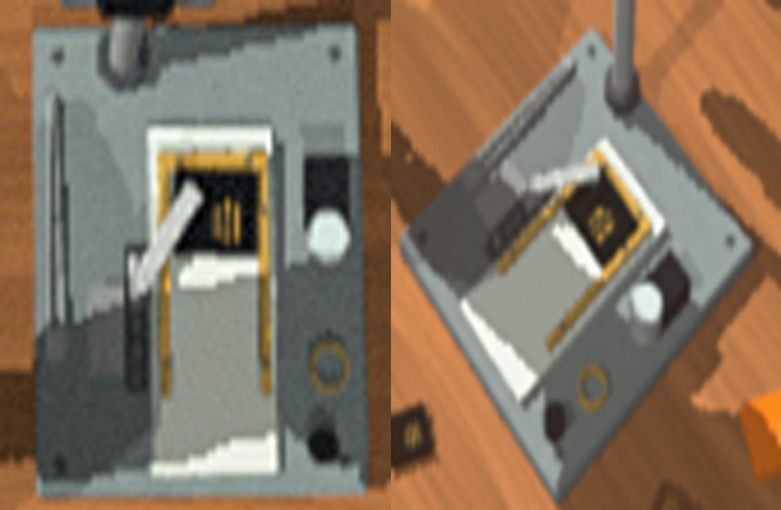

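Both views show the stone square against the brass stop at top crop (220,170). The nose is on it at (190,195), the hand is clear, and the ring, loupe and tweezers haven't moved.

```bash
python3 - <<'E'
from h import *
a=load('t7')
for u,v in[(178,255),(255,255)]:
    p=onz(a,265+u/4.6,185+v/6,.032);print('rear edge stage mm',((p[:2]-[.5117,-.098])*1e3).round(1))
print(manip.job_done())
E
```

```text
rear edge stage mm [-1.5 13.5]
rear edge stage mm [ -2.2 -32.5]
the job is handed in; nothing more can be done
None
```

The stone is home against the end stop with the clip's nose resting on it, and the job is handed in at about 11 s of the 35 s allowed. The hand-in reports no verdict.

**What I did:** With the gripper about 49 mm open, the left fingertip pressed and held the thumb plate with about 10 N. The nose was lifted to about 0.36 rad, judged from the side picture. The right finger pushed the stone beneath the nose until the push force rose from about 6 to 11 N and the arm stalled. I then backed off 5 mm, lifted to let the clip down, and took the hand well clear.

**Last checks:**
- **Pictures:** The top and side pictures show the stone square and touching the stop, with the nose on it. The ring, loupe and tweezers look undisturbed. I did not check the bench items outside the last crop.
- **Force:** The force on the tool was about zero.
- **Rear edge:** Measured from the top picture, the rear edge is at stage x -1.5 to -2.2 mm, where 0 is nominal. That puts the stone's centre at about 18 mm, inside the 16.5 to 21.5 mm limits but within the camera's roughly 2 mm error of the lower one. It is also slightly short of the firm contact seen in the pictures and the force.
- **Clip angle:** I judged the final clip angle only by eye and did not measure it.

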